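# Load a rechargeable cell into a sprung charging bay

## Task

Take the thick cell out of the wooden rack and load it into the empty bay of the charging dock: slip its flat end in under the hood at a tilt and press the sprung contact back with it, then tip the button end down past its contact until the cell lies level, fully home on both saddles, and let go. Work by feel and do not force it against the bay; leave the thin cell in the rack and the cell already charging where they are.

Things in the scene. Friction and masses are not known exactly. Their poses are not given: they have to be found in the camera images.
- cell_mid (a point): Middle (on the axis, half-way along) of the loose thick cell to load: plain grey cylinder 26 mm in diameter, 67 mm long over all, about 92 g, lying level in a V-saddled wooden rack, axis 32 mm above the table; 44 mm between the saddles is free on both sides for fingers, down to 6 mm above the table. x axis: along the cell, flat end (33.5 mm back) to button end (33.5 mm ahead).
- cell_button (a point): Tip of the thick cell's button, on its axis; axes of cell_mid. The last 3 mm of the 67 are a steel button 12 mm in diameter.
- cell_flat (a point): Centre of the thick cell's bare flat end, on its axis; axes of cell_mid.
- bay_middle (a point): Middle of a cell seated in the empty bay IF the bay's grey frame (hood, saddles, both contacts) stood at the near end of its clamping slots; a point on the black base shoe, 43 mm above the table. The frame is clamped 3 to 19 mm farther along +x than all bay_ points say: not measured, to be felt or seen. x: along the bay, level, from sprung contact (robot's side) to fixed contact; z up.
- bay_spring (a point): Centre of the sprung contact's face at rest (less the frame's 3 to 19 mm): a steel plunger of 12 mm diameter, 27.5 mm back from bay_middle along x at the same height; a seated cell holds it 6 mm back. It yields to -x with 3 N at first and 1 N more per mm, with a hard stop at 9.5 mm (12.5 N). A tilted flat end meets it with its upper half first. Housing wall 15 mm behind the face. Axes: bay_middle.
- bay_hood (a point): Middle of the front lower edge of the hood over the sprung contact (less the frame's 3 to 19 mm), 28.5 mm back along x and 18.5 mm above bay_middle; hood 4 mm thick, side walls 31 mm apart. A level cell cannot get in: the flat end goes in under the hood with the button end raised by some 12 to 20 degrees. Axes of bay_middle.
- bay_contact (a point): Middle of the fixed contact's face for the button (less the frame's 3 to 19 mm), 33.5 mm ahead of bay_middle along x: an upright steel plate 14 mm wide and 2 mm thick, its top edge 5 mm above this point, a lower bulkhead behind it. To pass its top edge when tipping down, the flat end must hold the plunger about 7 to 9.5 mm back (10 to 12.5 N). Axes of bay_middle.
- bay: The empty bay: shoe, frame, plunger. Origin 33 mm below and 11 mm ahead of bay_middle, same axes. Frame's saddle floors: 13 mm below bay_middle, 42 to 23 mm back (cheeks 31 mm apart, tops 3 mm below it) and 24 to 29 mm ahead (cheeks 23 mm apart, tops 8.5 mm below); between them both sides are open for fingers to 24 mm below. The dock's other bay, 76 mm beside it, holds a cell.
- cell: The thick cell itself (origin and axes as cell_mid).
- cell2_mid (a point): Middle of the cell already lying in the other bay (size and look of the thick cell). It stays there.
- thin_cell_mid (a point): Middle of the thin cell, 74 mm beside the thick one in the rack and parallel to it: plain grey, 18 mm in diameter, 65 mm long, axis 27 mm above the table. It stays there.
There are look-alikes about, which are no part of the job. Leave any black or purple look-alike of the cell alone.

How it is judged (in metres and radians):
On the way:
1. the flat end is in under the hood with the button end still raised above the fixed contact (x of cell_flat in the frame of bay_middle between -0.04 and -0.011 m and z of cell_flat in the frame of bay_middle below 0.008 m and y of cell_mid in the frame of bay_middle between -0.006 and 0.006 m and z of cell_button in the frame of bay_middle above 0.01 m), for 0.1 s.
At the end, for the whole second after the job is handed in: The thick cell lies at rest in the empty bay, button end to the fixed contact, level and along the bay within 4 degrees, both ends down within 2 mm of their seated height, within 4 mm sideways of bay_middle and 0.5 to 21.5 mm ahead of it (x of cell_mid in the frame of bay_middle between 0.0005 and 0.0215 m and y of cell_mid in the frame of bay_middle between -0.004 and 0.004 m and z of each of cell_button, cell_flat in the frame of bay_middle below 0.002 m and x of cell_button in the frame of bay_middle above 0.03 m and angle between the x axis of cell_mid and the x axis of bay_middle, either way round below 0.07 rad and linear speed of cell below 0.01 m/s); the robot touches nothing.
It fails at once if the thick cell is forced against the bay: all its contacts with the bay add up to more than 28 N (seated, the spring's grip makes 19 N) (contact force between cell and bay above 28 N).
It fails at once if the cell already charging is shifted by more than 8 mm (distance of cell2_mid from where it was at the start of the episode above 0.008 m).
It fails at once if the thin cell is shifted by more than 10 mm (distance of thin_cell_mid from where it was at the start of the episode above 0.01 m).
It also fails if it takes over 69 s, if anything falls off the work surface, if the arm or the gripper's body presses on something with over 40 N, if the wrist force passes 120 N, or if a joint passes its speed limit or range.

## Robot

A 7-joint arm with a two-finger parallel gripper is mounted at the origin on the work surface. World frame = base frame: x ahead of the robot, y to its left, z up, the work surface at z = 0. Lengths are in m, angles in degrees, forces in N, time in s.
With the tool pointing down it reaches from about 0.35 to 0.775 m from the base axis. Payload 3.1 kg.
Tool frame: the origin (TCP) lies on the mounting face of the last link; the fingertips stand 173 mm ahead of it and the grasp point (between the pads) lies arm.pinch_z ahead of it (arm.pinch_z is the distance from the TCP to the grasp point, in m); z points along the fingers, y is the direction in which the jaws open and shut (so a half turn about z gives the same grasp; the last joint's range is limited). The gripper opens to 85 mm and grips with 20 to 120 N. Pads are 22 mm wide; open, the fingers measure 114 mm over their backs; the gripper's body (76 mm by 85 mm) begins 54 mm behind the grasp point. The pads swing forward as they close: fully open they stand 13 mm farther back than shut.
Start: joints at [-67.133, 17.813, 0.802, 86.603, -0.252, 75.585, -1.558], TCP at [0.235, 0.497, 0.405] pointing down, gripper open.
Joint ranges: [-154.91, 154.91], [-16.99, 109.72], [-72.82, 74.43], [7.12, 147.25], [-82.49, 262.49], [11.32, 116.49], [-174.64, 174.64]. Speed limits (degrees/s): [159.86, 159.86, 180, 180, 180, 180, 180].

## Interface

Orientations are given as a 3x3 rotation matrix whose columns are the frame's x, y, z axes.
In Python, from cell import arm, jaws, kin, monitor, cams, workorder gives the robot as it stands. Calls block until the motion is done:
- arm.move_to(position, orientation): joint-space move of the TCP to a pose.
- arm.line_to(position, ori=None, rate=0.15, threshold=None): straight line of the TCP; ori=None keeps the orientation; rate is the mean speed in m/s. With threshold (N) it stops when the force on the tool has changed by that much, and returns True; else False.
- arm.movej(angles): joint-space move.
- jaws.set_gripper(opening, effort=None): finger opening in m; effort is the grip in N (None keeps the last); returns when the fingers have stopped.
- arm.hold(seconds).
- kin.solve_ik(position, orientation): joint angles nearest the present ones, or None.
- monitor.read_state(): the state.
- cams.capture(name): name is "scene" or "top"; returns a dict with "image" (400x640x3 uint8, blue, green, red), "depth" (400x640 float32, m along the optical axis (not along the pixel's ray), 0 where there is no reading), "fx", "fy", "cx", "cy" (pixels), "origin" and "orientation" of the camera in the world. Camera axes: x right, y down, z forward; pixel columns grow to the right and rows downward; lengths in m; the calibration is good to about 2 mm. A picture is of the moment at which its call begins.
A pose or a line that the arm cannot do raises arm.MotionError and nothing moves.
- workorder.sign_off(): hands the job in, once; it reports no verdict.
The state is a dict: "clock": time; "joint_positions": joint angles; "joint_vel": joint speeds; "tau": joint torques, N m; "eef_pos": TCP position; "eef_rot": TCP orientation; "contact_force": force on the tool from outside, world axes, zero at the start; "torque": the same for the moment, N m; "width": finger opening in m.
Only numpy, scipy, OpenCV 4.12 (cv2) and the standard library are available. Lean on these libraries where they do the work, as an engineer would, in place of code of your own. Each camera call takes 0.05 s, during which the arm holds its last target.

## Working session

There is one attempt and no reset: what is moved stays moved. The work goes in short steps, each a Python script; the robot and the scene stay as the last script left them, time stands still between calls to the robot, and variables do not carry over. Pictures are saved under pics/ and viewed, and the job is handed in when it is done.

```bash
ls; mkdir -p pics
python3 - <<'E'
from cell import arm,cams,monitor
import cv2,numpy as np
for n in("scene","top"):
    c=cams.capture(n); cv2.imwrite(f"pics/{n}0.png",c["image"]); np.savez(f"{n}0.npz",**c)
    print(n,c["fx"],c["fy"],c["cx"],c["cy"],c["origin"],c["orientation"])
print(arm.pinch_z, monitor.read_state())
E
```

```text
pics
scene 451.1087185524453 451.1087185524453 313.74619643081047 196.4809715642226 [0.96629167 0.19207997 0.80758663] [[-0.26840998  0.80948608 -0.52219573]
 [ 0.96329913  0.22740493 -0.14262463]
 [ 0.00329723 -0.54131256 -0.84081498]]
top 456.4634460188786 456.4634460188786 319.75965023710296 197.30652678986462 [0.39218513 0.08916407 1.0226151 ] [[ 0.00671801 -0.98907655  0.14724959]
 [-0.9997564  -0.00973925 -0.01980639]
 [ 0.02102414 -0.14708066 -0.98890104]]
0.1547 {'clock': 0.1, 'joint_positions': array([-67.13280476,  17.85470221,   0.80029378,  86.68241616,
        -0.25179893,  75.58519345,  -1.55701196]), 'joint_vel': array([-0.04602898, -0.11986947, -0.01434178, -0.26306345,  0.10697476,
        0.03552782,  0.02123121]), 'tau': array([ 5.17086373e-04, -3.80856693e+01,  1.46711036e-01, -2.31239891e+01,
        1.24331197e-02,  8.20651709e-03, -7.68769326e-06]), 'eef_pos': array([0.23450829, 0.4971779 , 0.4037428 ]), 'eef_rot': array([[-9.04461441e-01,  4.26554604e-01, -8.19394768e-04],
       [ 4.26555382e-01,  9.04459369e-01, -1.93798336e-03],
       [-8.55464498e-05, -2.10234847e-03, -9.99997786e-01]]), 'contact_force': array([0.51006426, 0.04642407, 0.16127736]), 'torque': array([0.02270469, 0.03570404, 0.02272849]), 'width': 0.08532368370218268}
```

View pics/scene0.png

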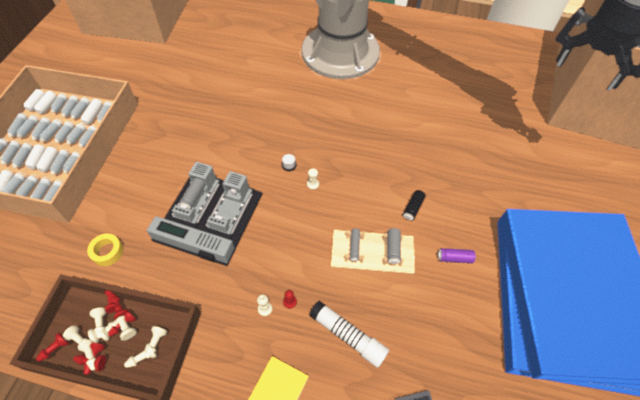

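View pics/top0.png

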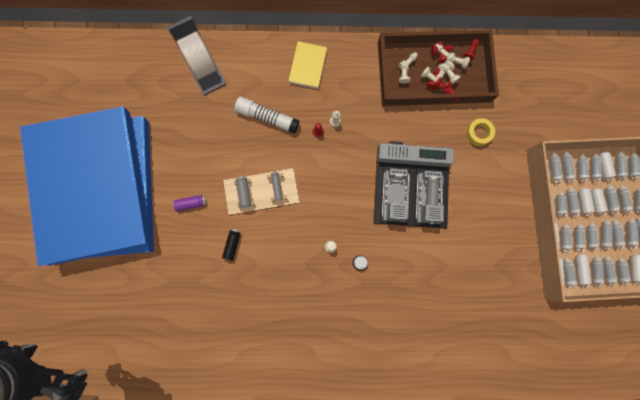

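The rack sits at (261,190) in the top view, with the thick cell on the left at (244,192). The dock is at (413,185); its left bay (396,195) is empty and its right one (431,195) is charging. Next I'll zoom in.

Run:
```python
import cv2,numpy as np
t=cv2.imread("pics/top0.png"); s=cv2.imread("pics/scene0.png")
def z(im,x0,y0,x1,y1,f): return cv2.resize(im[y0:y1,x0:x1],None,fx=f,fy=f,interpolation=cv2.INTER_CUBIC)
cv2.imwrite("pics/z1.png",z(t,365,135,465,235,6))
cv2.imwrite("pics/z2.png",z(t,215,160,310,220,8))
cv2.imwrite("pics/z3.png",z(s,140,155,270,270,5))
cv2.imwrite("pics/z4.png",z(s,320,215,425,280,7))
```

```text
(no output)
```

View pics/z1.png

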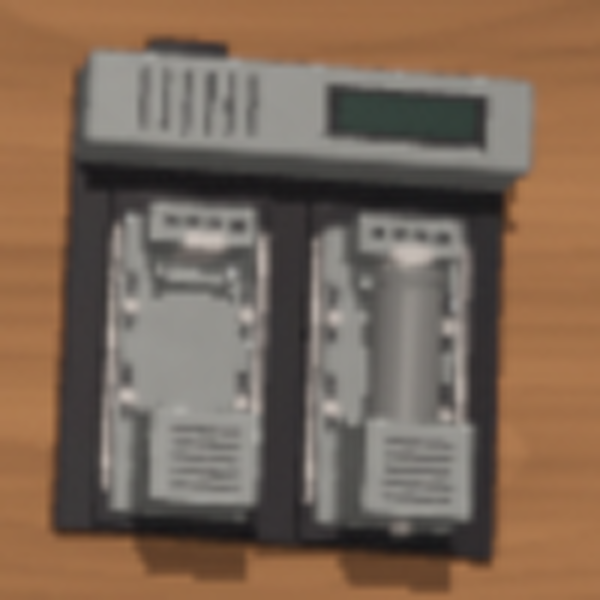

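View pics/z2.png

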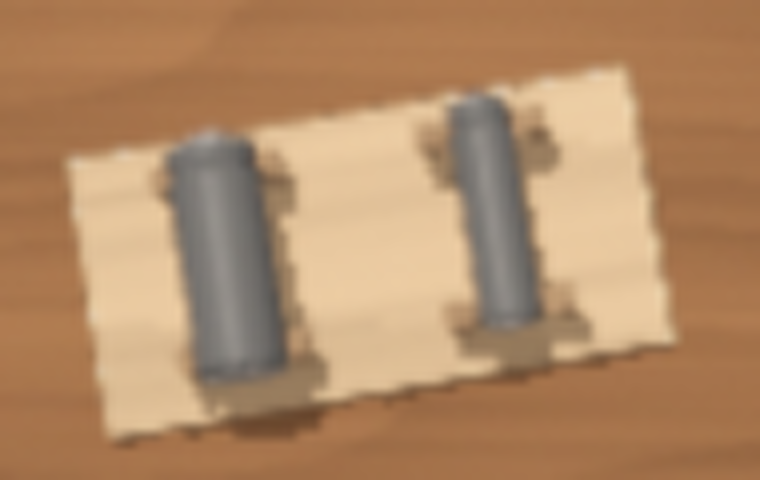

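View pics/z3.png

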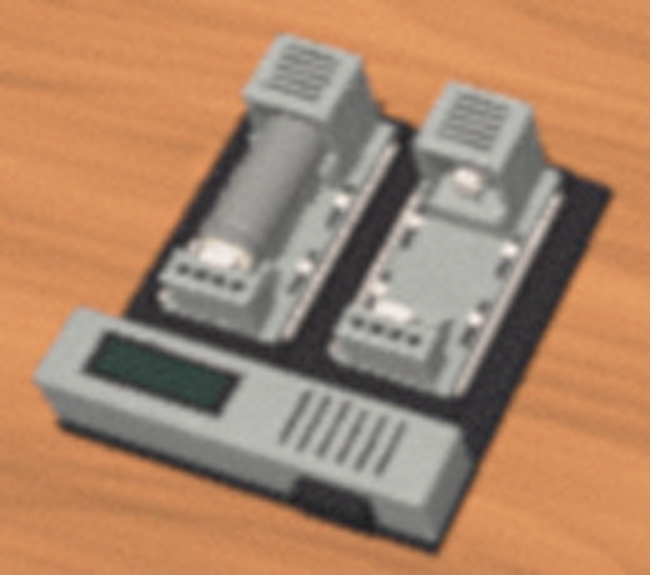

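View pics/z4.png

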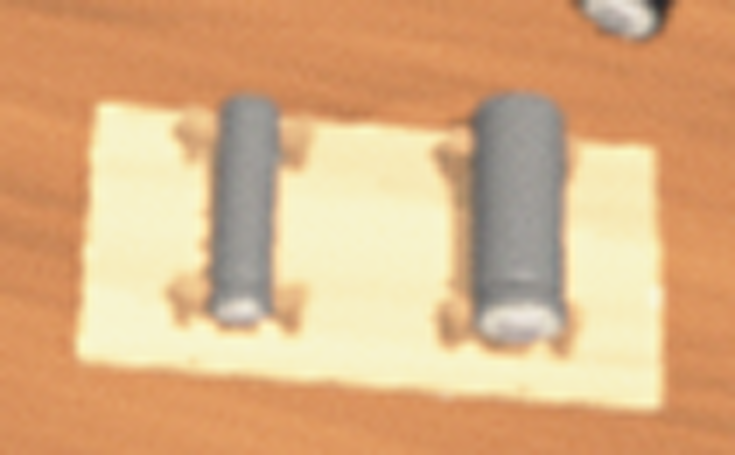

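```bash
cat > h.py <<'E'
import numpy as np,cv2
def cloud(c):
    d=c["depth"]; v,u=np.mgrid[0:d.shape[0],0:d.shape[1]]
    p=np.stack([(u-c["cx"])/c["fx"]*d,(v-c["cy"])/c["fy"]*d,d],-1)
    return p@c["orientation"].T+c["origin"]
def ray(c,u,v,z):
    r=c["orientation"]@np.array([(u-c["cx"])/c["fx"],(v-c["cy"])/c["fy"],1.]); o=c["origin"]
    return o+r*(z-o[2])/r[2]
def proj(c,p):
    q=(np.asarray(p)-c["origin"])@c["orientation"]
    return np.stack([c["fx"]*q[...,0]/q[...,2]+c["cx"],c["fy"]*q[...,1]/q[...,2]+c["cy"]],-1)
E
python3 - <<'E'
import numpy as np; np.set_printoptions(precision=4,suppress=True,linewidth=200)
from h import *
for n,cb,bb in(("top",(225,170,268,218),(368,138,460,235)),("scene",(375,225,412,270),(145,155,265,265))):
    c=dict(np.load(n+"0.npz")); P=cloud(c)
    print(n,"table z", np.median(P[300:320,300:400,2]))
    x0,y0,x1,y1=cb; q=P[y0:y1,x0:x1].reshape(-1,3); q=q[q[:,2]>0.033]
    m,s,e=cv2.PCACompute2(q[:,:2].astype(np.float64),None)[:3]
    print("cell",len(q),m,s,"zmax",np.percentile(q[:,2],95))
    r=(q[:,:2]-m)@s.T; print(r.min(0),r.max(0))
    x0,y0,x1,y1=bb; z=P[y0:y1,x0:x1,2]
    h,e=np.histogram(z,bins=np.arange(0,.08,.003)); print("z hist",[(round(float(b),3),int(a)) for a,b in zip(h,e)])
    im=cv2.applyColorMap(np.clip(z/0.07*255,0,255).astype(np.uint8),cv2.COLORMAP_JET)
    cv2.imwrite(f"pics/hz_{n}.png",cv2.resize(im,None,fx=5,fy=5,interpolation=cv2.INTER_NEAREST))
E
```

```text
top table z -0.000945254913878979
cell 352 [[0.5444 0.2334]] [[ 0.7886  0.615 ]
 [-0.615   0.7886]] zmax 0.04671927206108868
[-0.2087 -0.0233] [0.0401 0.0249]
z hist [(0.0, 651), (0.003, 185), (0.006, 759), (0.009, 581), (0.012, 432), (0.015, 754), (0.018, 456), (0.021, 84), (0.024, 46), (0.027, 70), (0.03, 70), (0.033, 71), (0.036, 115), (0.039, 546), (0.042, 726), (0.045, 215), (0.048, 83), (0.051, 118), (0.054, 93), (0.057, 28), (0.06, 155), (0.063, 320), (0.066, 89), (0.069, 1), (0.072, 0), (0.075, 0)]
scene table z 0.0001378025115507664
cell 463 [[0.566  0.2353]] [[ 0.996  -0.0895]
 [ 0.0895  0.996 ]] zmax 0.046676158100149134
[-0.0478 -0.0195] [0.4025 0.0199]
z hist [(0.0, 2867), (0.003, 152), (0.006, 348), (0.009, 741), (0.012, 316), (0.015, 676), (0.018, 764), (0.021, 173), (0.024, 131), (0.027, 161), (0.03, 179), (0.033, 135), (0.036, 171), (0.039, 273), (0.042, 1186), (0.045, 524), (0.048, 117), (0.051, 140), (0.054, 162), (0.057, 35), (0.06, 51), (0.063, 350), (0.066, 154), (0.069, 3), (0.072, 0), (0.075, 0)]
```

```bash
python3 - <<'E'
import numpy as np; np.set_printoptions(precision=4,suppress=True,linewidth=200)
from h import *
def rect(c,m,z):
    v,u=np.nonzero(m); p=np.array([ray(c,a,b,z)[:2] for a,b in zip(u,v)]).astype(np.float32)
    (cx,cy),(w,h),a=cv2.minAreaRect(p*1000); return (cx,cy),(w,h),a,len(p)
for n,cb,bb in(("top",(225,170,268,218),(368,138,460,235)),("scene",(378,225,408,270),(145,155,265,265))):
    c=dict(np.load(n+"0.npz")); P=cloud(c); ok=c["depth"]>0.1; z=P[...,2]
    def box(b): 
        m=np.zeros(z.shape,bool); m[b[1]:b[3],b[0]:b[2]]=1; return m&ok
    def comps(m,z0,lab,mn=40):
        k,l,st,_=cv2.connectedComponentsWithStats(m.astype(np.uint8))
        for i in range(1,k):
            if st[i,4]>=mn: print(n,lab,st[i,:4],rect(c,l==i,z0))
    hsv=cv2.cvtColor(c["image"],cv2.COLOR_BGR2HSV)
    comps(box(cb)&(hsv[...,1]<60),0.032,"cellcol")
    comps(box(cb)&(z>.035)&(z<.05),0.04,"cell z")
    comps(box(bb)&(z>.0595)&(z<.071),0.0655,"hood")
    comps(box(bb)&(z>.038)&(z<.058),0.046,"mid")
    comps(box(bb)&(z>.035)&(z<.05),0.043,"display")
    comps(box(bb)&(hsv[...,1]<60),0.01,"all")
E
cat >/dev/null
```

```text
top cellcol [236 177  15  31] ((550.2451782226562, 238.076904296875), (68.0698013305664, 23.837034225463867), 10.697006225585938, 327)
top cell z [235 177  16  31] ((549.80029296875, 238.2083740234375), (65.45124816894531, 24.691251754760742), 11.812460899353027, 331)
top hood [389 203  19  17] ((507.2762756347656, -96.00035858154297), (38.27676773071289, 33.94230651855469), 88.7676773071289, 284)
top hood [424 205  20  17] ((503.6217956542969, -171.2319793701172), (39.061466217041016, 34.07282257080078), 84.1475830078125, 284)
top mid [379 143  75  22] ((637.15380859375, -141.72946166992188), (164.66403198242188, 36.85376739501953), 86.41203308105469, 1164)
top mid [390 169  17   8] ((594.08544921875, -101.36174011230469), (35.18082046508789, 15.74291706085205), 89.08373260498047, 119)
top mid [424 171  18  35] ((560.7155151367188, -176.16543579101562), (37.46719741821289, 74.90252685546875), 88.13442993164062, 444)
top mid [387 202  14  19] ((504.3533935546875, -82.71488952636719), (46.41700744628906, 21.28523063659668), 30.75874900817871, 41)
top mid [422 205  12  19] ((499.502532
[... 2129 characters left out ...]
742188, 357)
scene display [239 182   9  17] ((514.984130859375, -80.5393295288086), (8.063678741455078, 41.11384582519531), 84.11701965332031, 49)
scene display [224 186  14   9] ((522.1869506835938, -105.6036605834961), (17.79142189025879, 26.799903869628906), 8.226292610168457, 65)
scene display [207 214  21  15] ((595.4225463867188, -102.24920654296875), (41.67523956298828, 24.192203521728516), 87.0092544555664, 184)
scene display [146 216  86  42] ((646.2334594726562, -143.73544311523438), (167.46575927734375, 45.95481872558594), 85.85688018798828, 1612)
scene all [147 162 114 103] ((558.3857421875, -147.56951904296875), (183.79412841796875, 204.95013427734375), 85.98445129394531, 6486)
```

View pics/hz_top.png

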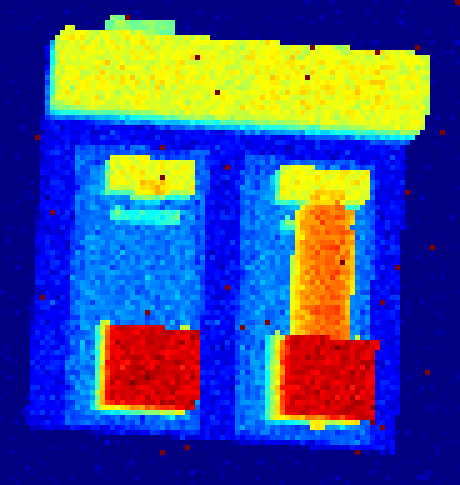

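```bash
cat >> h.py <<'E'
def R(yaw,tilt):
    """tool orientation for a cell axis at yaw (deg), button raised by tilt (deg); jaw axis = cell y, tool z = -cell z, tool x=-cell x"""
    a,t=np.radians([yaw,tilt]); 
    y=np.array([-np.sin(a),np.cos(a),0]); x=np.array([np.cos(a)*np.cos(t),np.sin(a)*np.cos(t),np.sin(t)]); z=np.cross(x,y)
    return np.stack([-x,y,-z],1)
def tcp(p,Rm,pz): return np.asarray(p)-pz*Rm[:,2]
E
python3 - <<'E'
from h import *; from cell import arm,jaws,kin,monitor
np.set_printoptions(precision=4,suppress=True)
Y=10.6; r=R(Y,0); p=np.array([.5503,.238,.032]); pz=arm.pinch_z
for q in ([.5503,.238,.032],[.55,-.1,.12]):
    for t in(0,16): 
        Rm=R(Y if q[1]>0 else -4,t); print(kin.solve_ik(tcp(q,Rm,pz),Rm))
jaws.set_gripper(.05,60)
arm.move_to(tcp(p+[0,0,.1],r,pz),r)
s=monitor.read_state(); print(s["clock"],s["eef_pos"],s["contact_force"],s["width"])
from cell import cams
c=cams.capture("top"); cv2.imwrite("pics/t1.png",cv2.resize(c["image"][120:280,160:360],None,fx=4,fy=4))
E
```

```text
[-29.7777  35.0394   6.8428  93.5614  -5.0008  51.6978  79.538 ]
[-31.7256  27.6705   5.1612 109.1699   4.679   28.0026  69.2878]
[-18.8602  28.5197  38.0712  96.8519 -19.5847  61.4438 111.3291]
[-25.5478  19.4505  43.0405 112.2715 -25.3012  39.7776 117.6774]
2.1083 [0.5497 0.2397 0.287 ] [0.2313 0.7346 0.5309] 0.050187996717817984
```

View pics/t1.png

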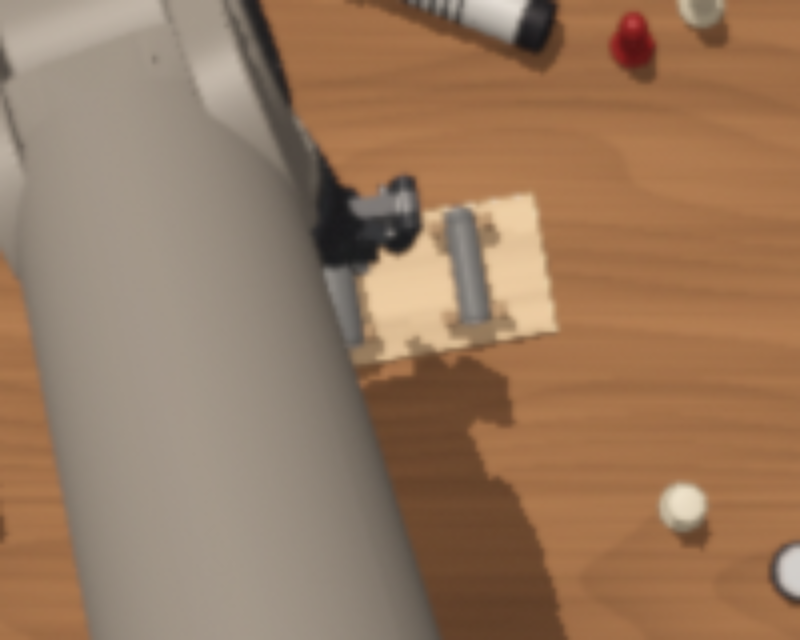

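The arm covers the thick cell in the top view, and the thin cell at (468,265) in this crop is clear of the fingers. I'll go down and grip, with a lateral check from the scene camera.

Run:
```python
from h import *; from cell import arm,jaws,kin,monitor,cams
np.set_printoptions(precision=4,suppress=True)
Y=10.6; r=R(Y,0); p=np.array([.5503,.238,.032]); pz=arm.pinch_z
print(arm.line_to(tcp(p+[0,0,.001],r,pz),r,rate=.06,threshold=12))
s=monitor.read_state(); print(s["clock"],s["eef_pos"],s["contact_force"],s["width"])
c=cams.capture("scene"); cv2.imwrite("pics/s2.png",cv2.resize(c["image"][180:300,320:470],None,fx=5,fy=5))
```

```text
False
3.9583 [0.5505 0.2381 0.1882] [-0.5164 -0.5346  0.3214] 0.050027486009143224
```

View pics/s2.png

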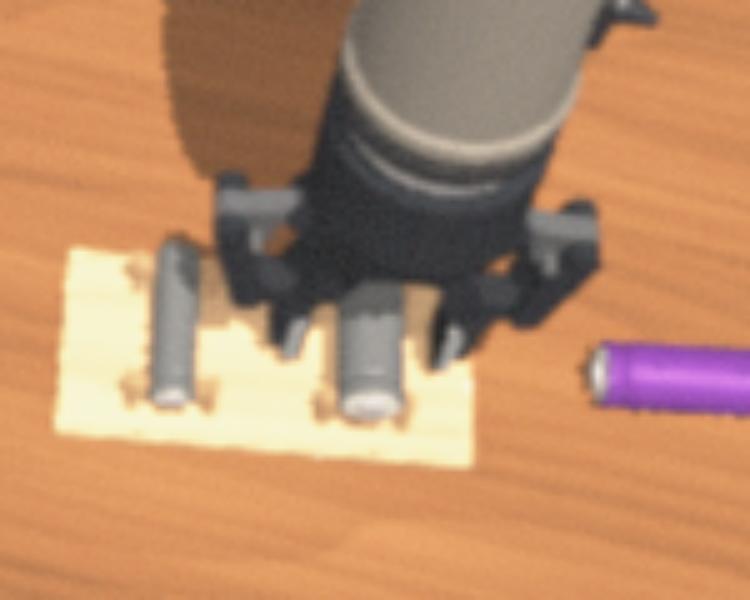

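The pads are at columns 290 and 450 and straddle the cell at column 372, so it is centred. I'll grip and lift.

Run:
```python
from h import *; from cell import arm,jaws,kin,monitor,cams
np.set_printoptions(precision=4,suppress=True)
Y=10.6; r=R(Y,0); p=np.array([.5503,.238,.033]); pz=arm.pinch_z
print(jaws.set_gripper(.02,70))
s=monitor.read_state(); print(s["clock"],s["eef_pos"],s["contact_force"],s["width"])
arm.line_to(tcp(p+[0,0,.13],r,pz),r,rate=.1)
s=monitor.read_state(); print(s["clock"],s["eef_pos"],s["contact_force"],s["width"])
# over the bay, tilted, raised
r=R(-4,16); B=np.array([.555,-.1,.043])
arm.move_to(tcp(B+[-.002,0,.075],r,pz),r)
arm.hold(.4)
s=monitor.read_state(); print(s["clock"],s["eef_pos"],s["contact_force"],s["width"],s["torque"])
print("want",tcp(B+[-.002,0,.075],r,pz)); np.savez("st3.npz",**s)
for n in("scene","top"):
    c=cams.capture(n); np.savez(n+"3.npz",**c)
    b=(110,110,290,250) if n=="scene" else (350,120,480,250)
    cv2.imwrite(f"pics/{n}3.png",cv2.resize(c["image"][b[1]:b[3],b[0]:b[2]],None,fx=4,fy=4,interpolation=2))
```

```text
False
4.3583 [0.5504 0.2383 0.1882] [-1.2802  0.7182  1.7528] 0.02363508772305611
5.8083 [0.55   0.2379 0.3168] [ 0.2898 -0.4011 -1.2866] 0.024090659879217408
7.4917 [ 0.5107 -0.0966  0.2667] [ 0.0591 -0.4521 -1.6331] 0.024014197487458356 [ 0.0183  0.3278 -0.0211]
want [ 0.5105 -0.097   0.2667]
```

View pics/scene3.png

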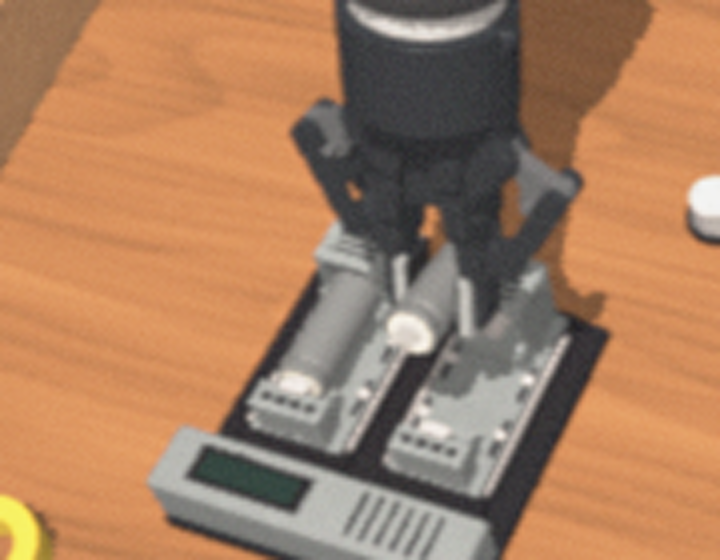

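View pics/top3.png

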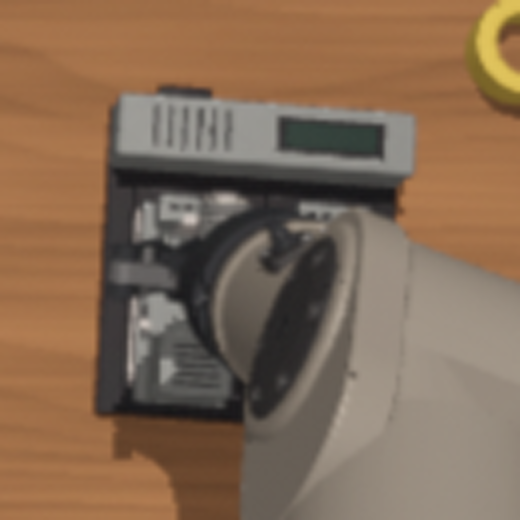

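The button face shows at crop (407,332), which is scene pixel about (212,193). I'll compare that with its kinematic position to correct the camera bias where it matters, sideways to the bay.

Run:
```python
from h import *
np.set_printoptions(precision=4,suppress=True)
s=dict(np.load("st3.npz")); Rm=s["eef_rot"]; mid=s["eef_pos"]+.1547*Rm[:,2]; ax=-Rm[:,0]
tip=mid+.0335*ax; fl=mid-.0335*ax; print("mid",mid,"tip",tip,"flat",fl,ax)
c=dict(np.load("scene3.npz")); print("proj scene",proj(c,tip))
im=c["image"]; b=im[180:206,196:230]; g=b.min(2)
m=(g>190).astype(np.uint8); k,l,st,ce=cv2.connectedComponentsWithStats(m)
for i in range(1,k): print(st[i],ce[i]+[196,180])
i=1+np.argmax(st[1:,4]); q=cv2.minEnclosingCircle(np.argwhere(l==i)[:,::-1].astype(np.float32)); print(q[0][0]+196,q[0][1]+180,q[1])
P=cloud(c); yy,xx=np.nonzero(l==i); pts=P[yy+180,xx+196]; print("depth tip",np.median(pts,0))
t=dict(np.load("top3.npz")); print("proj top",proj(t,tip))
b=t["image"][160:180,396:425]; print(b.min(2))
```

```text
mid [ 0.5532 -0.0995  0.118 ] tip [ 0.5853 -0.1017  0.1272] flat [ 0.5211 -0.0973  0.1088] [ 0.959  -0.0661  0.2756]
proj scene [212.2022 192.6565]
[30  5  1  1  1] [226. 185.]
[11  8 11 10 76] [211.7632 192.6842]
212.0 192.5 5.590270042419434
depth tip [ 0.5853 -0.1017  0.1278]
proj top [405.9522 168.7119]
[[ 75  76  77  78  81  83  85  90  95  98 102 105 107 109 111 112 114 115
  117 120 124 127 130 131 133 136 138 138 139]
 [ 70  69  69  69  70  71  71  71  72  72  73  74  75  74  74  76  76  77
   79  82  86  90  94  98 101 104 106 109 111]
 [ 63  63  64  65  66  67  67  68  68  69  68  69  69  70  69  68  69  69
   69  70  71  71  73  73  74  74  74  74  75]
 [ 38  40  43  47  52  53  55  55  59  60  61  62  63  64  64  63  63  64
   65  65  67  67  68  69  69  69  69  69  69]
 [ 27  26  25  28  29  28  30  29  31  32  31  32  36  38  38  38  43  46
   51  53  53  55  59  61  61  61  62  62  62]
 [ 25  26  25  24  25  24  23  26  25  25  24  24  25  27  27  26  27  28
   28  30  30  28  30  32  32  36  37  39  39]
 [ 28  27  26  25  24  25  25  28  28  27  28  28  27  27  25  25
[... 929 characters left out ...]
103 114 117 118  95  64  48  44  41  40  40  42
   44  46  48  50  49  53  55  57  62  63  65]
 [167 175 171 126  95  97  92  98  92  76  56  43  39  39  40  42  46  49
   52  54  50  48  48  50  56  67  85  95  98]
 [120 126 122  98  90  98  97  81  58  45  41  39  41  41  45  50  53  54
   55  55  50  47  50  54  62  83 113 125 128]
 [ 97  97  94  86  90  92  79  56  41  38  39  40  42  48  52  54  54  56
   63  70  70  56  52  59  59  65  89 106 105]
 [ 94  91  83  77  85  75  54  40  38  40  40  44  50  53  55  53  56  68
   89 102 100  70  53  63  64  56  60  69  62]
 [ 88  80  61  53  67  54  40  38  37  40  44  51  55  54  55  62  77  97
  114 121 110  75  51  52  60  54  52  52  51]]
```

The scene camera agrees with the kinematics to under 0.5 px, so I'll measure the hood and contact in bay axes from the empty-dock images.

```bash
python3 - <<'E'
from h import *
np.set_printoptions(precision=1,suppress=True,linewidth=180)
a=np.radians(-4.); X=np.array([np.cos(a),np.sin(a)]); Yv=np.array([-np.sin(a),np.cos(a)])
O=np.array([.555,-.1])
for n in("top","scene"):
    c=dict(np.load(n+"0.npz")); P=cloud(c); ok=c["depth"]>.1
    # average noise: use plane-intersection for xy
    v,u=np.nonzero(ok[130:280,130:470]); v+=130;u+=130
    z=P[v,u,2]
    def uv(sel,pl):
        q=np.array([ray(c,i,j,pl)[:2] for i,j in zip(u[sel],v[sel])])-O
        return np.c_[q@X,q@Yv]*1000
    for lab,z0,z1,pl,ur,vr in(("hood",.062,.069,.0655,(-75,-15),(-28,28)),("hood2",.062,.069,.0655,(-75,-15),(-105,-50)),("bulk",.039,.05,.044,(25,60),(-28,28)),("cheekN",.035,.05,.040,(-27,10),(-28,28))):
        sel=(z>z0)&(z<z1); w=uv(sel,pl); m=(w[:,0]>ur[0])&(w[:,0]<ur[1])&(w[:,1]>vr[0])&(w[:,1]<vr[1]); w=w[m]
        if not len(w): continue
        print(n,lab,len(w),"area mm2 mean",w.mean(0),"lo",np.percentile(w,2,axis=0),"hi",np.percentile(w,98,axis=0))
        if lab in("hood","bulk"):
            h=np.histogram(w[:,1],np.arange(-26,27,2))[0]; print("  v",h); h=np.histogram(w[:,0],np.arange(ur[0],ur[1]+1,2))[0]; print("  u",h)
E
python3 - <<'E'
import cv2
s=cv2.imread("pics/scene0.png"); cv2.imwrite("pics/z5.png",cv2.resize(s[165:235,200:262],None,fx=9,fy=8,interpolation=cv2.INTER_CUBIC))
E
```

```text
top hood 246 area mm2 mean [-47.4  -0.3] lo [-63.4 -18.4] hi [-31.6  17.7]
  v [ 0  0  0  9 13 12 12 12 12 12 12 15 15 12 15 15 14 14 14 11 11 13  3  0  0  0]
  u [ 0  0  0  0  0  8 14 16 16 14 16 14 15 14 13 15 12 16 15 17 13 16  2  0  0  0  0  0  0  0]
top hood2 253 area mm2 mean [-46.  -75.5] lo [-62.3 -93.2] hi [-30.1 -58.3]
top bulk 116 area mm2 mean [39.6  1.4] lo [ 31.7 -16.7] hi [46.9 18.7]
  v [0 0 0 0 7 6 4 4 5 5 7 6 7 7 8 8 7 6 5 5 6 7 6 0 0 0]
  u [ 0  0  0 10 13 15 14 15 16 15 16  2  0  0  0  0  0]
top cheekN 4 area mm2 mean [-26.4   0.2] lo [-26.7 -18.3] hi [-26.   18.6]
scene hood 273 area mm2 mean [-44.7  -1.1] lo [-61.4 -19.7] hi [-28.   17.3]
  v [ 0  0  3 14 15 14 14 15 14 13 15 13 13 14 15 14 14 13 15 15 15 14  1  0  0  0]
  u [ 0  0  0  0  0  0 10 15 15 15 16 15 16 16 16 15 16 15 17 17 14 16 16 12  1  0  0  0  0  0]
scene hood2 261 area mm2 mean [-43.  -76.8] lo [-60.  -95.4] hi [-26.4 -58.4]
scene bulk 163 area mm2 mean [42.3 -0.1] lo [ 31.8 -18.7] hi [50.7 19. ]
  v [ 0  0  0  6  8  8  7  6 10  9 10 10 10  9  9  9  7  8  8  7  6  7  8  1  0  0]
  u [ 0  0  0  7  8 16 18 19 18 18 18 19 19  3  0  0  0]
scene cheekN 12 area mm2 mean [-24.9   1.4] lo [-26.9 -18.4] hi [-22.4  18.7]
```

View pics/z5.png

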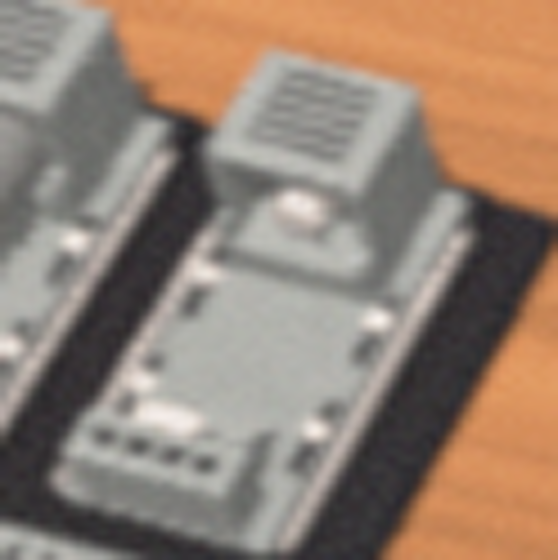

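Run:
```python
from h import *
np.set_printoptions(precision=1,suppress=True,linewidth=180)
a=np.radians(-4.); X=np.array([np.cos(a),np.sin(a)]); Yv=np.array([-np.sin(a),np.cos(a)]); O=np.array([.555,-.1])
for n,bx in(("scene",(200,165,262,235)),("top",(375,160,412,225))):
    c=dict(np.load(n+"0.npz")); g=c["image"][bx[1]:bx[3],bx[0]:bx[2]].min(2)
    k,l,st,ce=cv2.connectedComponentsWithStats((g>185).astype(np.uint8))
    for i in range(1,k):
        if st[i,4]>3:
            m=l==i; yy,xx=np.nonzero(m); wt=g[m].astype(float)-170; p=[(xx*wt).sum()/wt.sum()+bx[0],(yy*wt).sum()/wt.sum()+bx[1]]
            d=np.median(cloud(c)[yy+bx[1],xx+bx[0]],0)
            print(n,st[i],p,"z med",d[2]*1000,[ (lambda q:np.array([q@X,q@Yv])*1000)(ray(c,*p,z)[:2]-O) for z in(.043,.048,d[2])])
```

```text
scene [31 24  4  4 10] [np.float64(232.76486486486488), np.float64(190.2027027027027)] z med 47.74255119676618 [array([-33.6,  -2.5]), array([-30.8,  -0.4]), array([-30.9,  -0.5])]
scene [ 7 29  3  2  5] [np.float64(207.72872340425533), np.float64(194.5904255319149)] z med 21.000293520232248 [array([ -6.9, -45.5]), array([ -4.3, -43.1]), array([-18.3, -56.1])]
scene [21 33  4  2  7] [np.float64(222.25339366515837), np.float64(198.60180995475113)] z med 20.061483656976353 [array([ -8.1, -13.7]), array([ -5.5, -11.5]), array([-20. , -23.7])]
scene [40 39  3  2  6] [np.float64(241.18930041152262), np.float64(204.4897119341564)] z med 19.9111902106201 [array([-8.2, 27.8]), array([-5.6, 29.8]), array([-20.2,  19. ])]
scene [ 0 42  2  2  4] [np.float64(200.46153846153845), np.float64(207.64335664335664)] z med 19.106521536738974 [array([ 25.7, -45.1]), array([ 28.1, -42.7]), array([ 14.3, -56.5])]
scene [14 46  4  3  7] [np.float64(215.3760683760684), np.float64(212.2051282051282)] z med 19.80919750110488 [array([ 25.3, -12.6]), array([ 27.7, -10.4]), array([ 14.2, -22.6])]
scene [15 50  8  5 25] [np.float64(218.30807086614175), np.float64(216.71555118110237)] z med 47.13501322676561 [array([32.6, -2.6]), array([34.9, -0.5]), array([34.5, -0.8])]
scene [33 52  3  3  6] [np.float64(234.27319587628867), np.float64(218.18556701030928)] z med 20.543022177027915 [array([25.1, 28.2]), array([27.5, 30.2]), array([14.4, 19.7])]
```

Contact plate, plunger and hood all agree: the frame's seated mid is about u≈0 and v≈-0.5 mm from (0.555,-0.100), yaw -4°. I'll go to the pre-entry pose and then feel in along the cell's axis.

```bash
cat >> h.py <<'E'
A=np.radians(-4.); BX=np.array([np.cos(A),np.sin(A),0]); BY=np.array([-np.sin(A),np.cos(A),0]); BZ=np.array([0,0,1.])
F0=np.array([.555,-.1,.043])
def pose(Cu,Cz,th,v=-.5,pz=.1547):
    """flat-end centre (mm, bay axes), tilt deg -> tcp pose; jaw grips cell mid. cell axis 1 mm lower than grasp point"""
    t=np.radians(th); m=np.array([Cu+33.5*np.cos(t),v,Cz+33.5*np.sin(t)])/1000
    Rm=R(-4,th); p=F0+BX*m[0]+BY*m[1]+BZ*m[2]
    return p-(pz-.001)*Rm[:,2],Rm
def rd(s,pz=.1547):
    Rm=s["eef_rot"]; p=s["eef_pos"]+(pz-.001)*Rm[:,2]; ax=-Rm[:,0]
    c=p-.0335*ax-F0; f=s["contact_force"]
    return np.round([c@BX*1e3,c[2]*1e3,np.degrees(np.arcsin(ax[2])),(p-F0)@BY*1e3,np.degrees(np.arctan2(ax[1],ax[0])),f@BX,f@BY,f[2],s["clock"]],2)
E
sed -i 's/Cz+33.5\*np.sin(t)\])\/1000/Cz+33.5*np.sin(t)])\/1000/' h.py
python3 - <<'E'
from h import *; from cell import arm,jaws,kin,monitor,cams
np.set_printoptions(precision=2,suppress=True,linewidth=150)
t=np.tan(np.radians(17))
print("u z th v yaw Fx Fy Fz t")
arm.line_to(*pose(-20.6,40,17),rate=.08); print(rd(monitor.read_state()))
print(arm.line_to(*pose(-20.6,1.5+13.9*t,17),rate=.04,threshold=5)); arm.hold(.2); print(rd(monitor.read_state()))
c=cams.capture("scene"); cv2.imwrite("pics/s4.png",cv2.resize(c["image"][110:250,150:290],None,fx=4.2,fy=4.2,interpolation=2))
E
```

```text
u z th v yaw Fx Fy Fz t
[-20.79  39.77  16.96  -0.63  -4.01  -0.17  -0.    -0.95   8.11]
False
[-20.33   6.07  17.04  -0.52  -4.    -0.01  -0.71  -0.75   9.32]
```

View pics/s4.png

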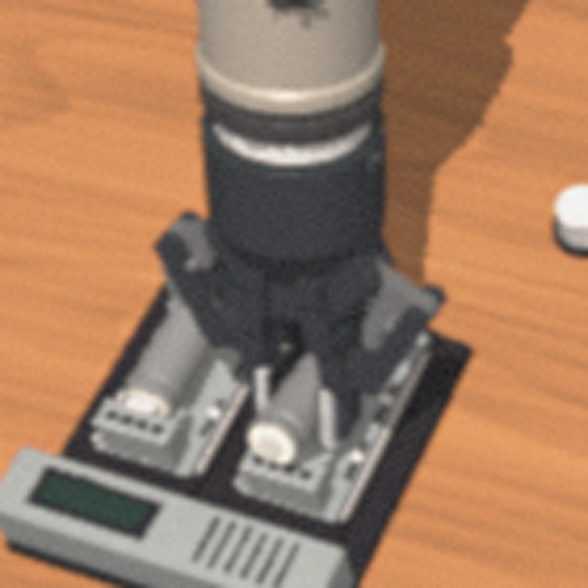

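No contact yet. The button at crop (268,440) is raised over the bulkhead (238–325), in line with the bay. Next I'll feel for the plunger along the tilted axis.

Run:
```python
from h import *; from cell import arm,jaws,kin,monitor,cams
np.set_printoptions(precision=2,suppress=True,linewidth=150)
t=np.tan(np.radians(17))
s0=monitor.read_state(); f0=rd(s0)[5:8]
u=-20.6
while u>-36:
    u-=1.0
    hit=arm.line_to(*pose(u,1.5+max(0,(-34.5-u)*-t),17),rate=.02,threshold=6); r=rd(monitor.read_state()); d=r[5:8]-f0
    print(round(u,1),r,d,hit)
    if hit or d[0]>6.5 or abs(d[1])>5 or abs(d[2])>5: break
```

```text
-21.6 [-21.73   5.42  16.99  -0.47  -4.     0.07  -0.56  -0.61   9.62] [-0.75 -0.09 -0.46] False
-22.6 [-22.75   5.08  16.99  -0.5   -4.    -0.52  -0.32  -1.05   9.87] [-1.34  0.15 -0.9 ] False
-23.6 [-23.75   4.77  16.99  -0.49  -4.     0.18   0.25  -2.23  10.12] [-0.64  0.72 -2.08] False
-24.6 [-24.74   4.45  16.99  -0.49  -4.     0.76   0.51  -0.46  10.37] [-0.06  0.98 -0.31] False
-25.6 [-25.71   4.17  16.99  -0.47  -4.    -0.56  -0.15  -0.66  10.62] [-1.38  0.32 -0.51] False
-26.6 [-26.71   3.87  16.99  -0.5   -4.    -1.16   0.66  -1.28  10.87] [-1.98  1.13 -1.13] False
-27.6 [-27.72   3.55  16.99  -0.47  -4.     0.28  -0.04  -1.1   11.12] [-0.54  0.43 -0.95] False
-28.6 [-28.74   3.24  16.99  -0.49  -4.     0.24   0.23  -1.08  11.37] [-0.58  0.7  -0.93] False
-29.6 [-29.52   3.05  17.01  -0.52  -4.    -0.68  -0.01  -0.43  11.62] [-1.5   0.46 -0.28] False
-30.6 [-29.77   3.12  17.1   -0.49  -3.99   1.68  -0.75  -1.49  11.87] [ 0.86 -0.28 -1.34] False
-31.6 [-30.42   3.01  17.14  -0.54  -3.99   3.76   0.11  -0.99  12.12] [ 2.94  0.58 -0.84] False
-32.6 [-31.4    2.8   17.15  -0.57  -4.     4.34  -0.09   1.1   12.37] [3.52 0.38 1.25] False
-33.6 [-32.22   2.63  17.17  -0.58  -4.     6.16   0.41   1.93  12.62] [5.34 0.88 2.08] False
-34.6 [-32.74   2.61  17.23  -0.57  -3.99   5.04   0.3    2.35  12.87] [4.22 0.77 2.5 ] False
-35.6 [-33.43   2.71  17.27  -0.55  -3.99   6.35   0.63   0.81  13.12] [5.53 1.1  0.96] False
-36.6 [-34.12   2.78  17.3   -0.59  -3.99   7.03   0.71   0.97  13.37] [6.21 1.18 1.12] False
```

The flat met the plunger at u≈-29.6. A 3 N onset and about 1 N/mm after that confirm the spring, and it is now 4.6 mm back. Next I'll press to about 8 mm in closed loop on the measured pose, tilt 15°.

```bash
cat >> h.py <<'E'
import json,os
D=-3.0
def flat_for(th,comp,gap):
    t=np.radians(th); Cz=-13+13*np.cos(t)+gap
    return -27.5+D-comp+(6-Cz)*np.tan(t), Cz
def comp_of(r): return -(r[0]-(6-r[1])*np.tan(np.radians(r[2])))-27.5-(-D) if False else -27.5+D-(r[0]-(6-r[1])*np.tan(np.radians(r[2])))
def servo(arm,monitor,steps,f0,fmax=16,v=-.5,settle=0.0,rate=.02,zmax=5,gain=.5):
    off=np.array(json.load(open("off.json"))) if os.path.exists("off.json") else np.zeros(3)
    for th,comp,gap in steps:
        u,z=flat_for(th,comp,gap); want=np.array([u,z,th]); cmd=want+off
        hit=arm.line_to(*pose(cmd[0],cmd[1],cmd[2],v),rate=rate,threshold=10)
        if settle: arm.hold(settle)
        r=rd(monitor.read_state()); d=r[5:8]-f0; err=want-r[:3]
        off=off+gain*err; off=np.clip(off,[-6,-4,-1.5],[3,3,1.5])
        print("want",want.round(2),"got",r[:4],"comp %.2f"%comp_of(r),"dF",d,"off",off.round(2),r[8],hit)
        json.dump(list(off),open("off.json","w"))
        if hit or np.linalg.norm(d)>fmax or d[2]>zmax or abs(d[1])>6: print("STOP"); return False
    return True
F_0=np.array([.2,-.1,-.9])
E
python3 - <<'E'
from h import *; from cell import arm,monitor,cams
np.set_printoptions(precision=2,suppress=True,linewidth=170)
json.dump([-2.5,-1.2,-.3],open("off.json","w"))
servo(arm,monitor,[(17,5,1.6),(16,5.7,1.6),(15.5,6.4,1.4),(15,7,1.4),(15,7.5,1.3),(15,8,1.3),(15,8,1.3)],F_0)
E
```

```text
want [-33.98   1.03  17.  ] got [-33.47   1.52  17.06  -0.74] comp 4.34 dF [6.73 1.14 4.11] off [-2.76 -1.44 -0.33] 13.62 False
want [-34.79   1.1   16.  ] got [-34.03   1.54  16.08  -0.75] comp 4.82 dF [6.39 0.17 4.  ] off [-3.14 -1.67 -0.37] 13.87 False
want [-35.49   0.93  15.5 ] got [-34.53   1.48  15.62  -0.79] comp 5.29 dF [7.54 0.73 4.78] off [-3.62 -1.94 -0.43] 14.12 False
want [-36.15   0.96  15.  ] got [-35.15   1.49  15.12  -0.73] comp 5.87 dF [7.69 0.49 5.1 ] off [-4.12 -2.21 -0.49] 14.37 False
STOP
```

Run:
```python
from h import *; from cell import arm,monitor,cams
np.set_printoptions(precision=2,suppress=True,linewidth=170)
json.dump([-3.6,-.3,-.45],open("off.json","w"))
servo(arm,monitor,[(15,6,2.2),(15,6.5,2.2)],F_0,settle=.1,zmax=6)
```

```text
want [-35.36   1.76  15.  ] got [-35.67   2.88  14.95  -0.75] comp 6.00 dF [7.94 0.4  0.85] off [-3.45 -0.86 -0.42] 14.75 False
want [-35.86   1.76  15.  ] got [-35.61   2.64  15.02  -0.74] comp 6.01 dF [7.61 1.04 1.76] off [-3.57 -1.3  -0.43] 15.1 False
```

Run:
```python
from h import *; from cell import arm,monitor,cams
np.set_printoptions(precision=2,suppress=True,linewidth=170)
u=-39.4; z0=1.2
prev=None
for k in range(12):
    u-=.6; hit=arm.line_to(*pose(u,z0,14.-.4,-.5),rate=.02,threshold=10); arm.hold(.1)
    f=[];
    for _ in range(3): 
        s=monitor.read_state(); f.append(rd(s)); arm.hold(.03)
    r=np.mean(f,0); d=r[5:8]-F_0
    print(round(u,1),r[:5],"comp %.2f"%comp_of(r),"lag %.2f"%(r[0]-u),d,round(r[8],2),hit)
    if hit or d[0]>13.5 or abs(d[2])>6 or abs(d[1])>5: break
    if prev is not None and comp_of(r)-prev<.12: print("stop?"); break
    prev=comp_of(r)
```

```text
-40.0 [-36.18   2.84  14.06  -0.73  -3.99] comp 6.47 lag 3.82 [8.73 0.02 1.18] 15.48 False
-40.6 [-36.6    2.89  14.08  -0.75  -3.99] comp 6.88 lag 4.00 [9.25 0.26 0.93] 15.93 False
-41.2 [-37.01   2.92  14.1   -0.75  -3.99] comp 7.28 lag 4.19 [ 9.04  0.08 -0.13] 16.38 False
-41.8 [-37.41   2.98  14.13  -0.73  -3.98] comp 7.67 lag 4.39 [9.49 0.64 0.06] 16.83 False
-42.4 [-37.8    3.04  14.15  -0.75  -3.98] comp 8.04 lag 4.60 [10.25  0.78  0.06] 17.28 False
-43.0 [-38.2    3.07  14.17  -0.77  -3.98] comp 8.44 lag 4.80 [10.89  0.24 -0.56] 17.73 False
-43.6 [-38.6    3.13  14.19  -0.77  -3.98] comp 8.83 lag 5.00 [11.21  0.21 -0.97] 18.18 False
-44.2 [-39.02   3.18  14.22  -0.76  -3.98] comp 9.23 lag 5.18 [11.25  0.66 -1.14] 18.63 False
-44.8 [-39.4    3.22  14.24  -0.76  -3.98] comp 9.61 lag 5.40 [11.86  0.15 -1.4 ] 19.08 False
-45.4 [-39.82   3.27  14.26  -0.77  -3.98] comp 10.02 lag 5.58 [12.09  0.65 -2.01] 19.53 False
-46.0 [-39.97   3.38  14.31  -0.77  -3.97] comp 10.14 lag 6.03 [13.04  0.68 -3.33] 19.98 False
-46.6 [-40.05   3.5   14.37  -0.75  -3.97] comp 10.19 lag 6.55 [14.25  0.95 -3.23] 20.43 False
```

The hard stop is felt at raw 10.15 (true 9.5), so the frame shift is D=-3.65. I'll back off to about 8.2 mm and tip down.

```bash
sed -i 's/^D=-3.0/D=-3.65/' h.py
python3 - <<'E'
from h import *; from cell import arm,monitor,cams
np.set_printoptions(precision=2,suppress=True,linewidth=170)
json.dump([-5.0,-1.7,-.25],open("off.json","w"))
ok=servo(arm,monitor,[(14,8.2,2.0),(13.5,8.2,2.0),(13,8.2,1.9),(12.5,8.2,1.8),(12,8.2,1.7)],F_0,settle=.05,zmax=6.5,gain=.4)
c=cams.capture("scene"); cv2.imwrite("pics/s5.png",cv2.resize(c["image"][150:250,170:270],None,fx=6,fy=6,interpolation=2))
E
```

```text
want [-38.26   1.61  14.  ] got [-37.54   2.6   14.43  -0.79] comp 7.26 dF [10.39  1.47  3.7 ] off [-5.29 -2.09 -0.42] 20.86 False
want [-38.3    1.64  13.5 ] got [-37.54   2.46  13.8   -0.76] comp 7.26 dF [10.07  0.95  3.77] off [-5.59 -2.42 -0.54] 21.16 False
want [-38.33   1.57  13.  ] got [-37.47   2.34  13.23  -0.78] comp 7.18 dF [9.94 0.44 4.96] off [-5.93 -2.73 -0.63] 21.46 False
want [-38.35   1.49  12.5 ] got [-37.5    2.19  12.68  -0.76] comp 7.21 dF [9.82 0.58 6.75] off [-6.   -3.01 -0.71] 21.76 False
STOP
```

View pics/s5.png

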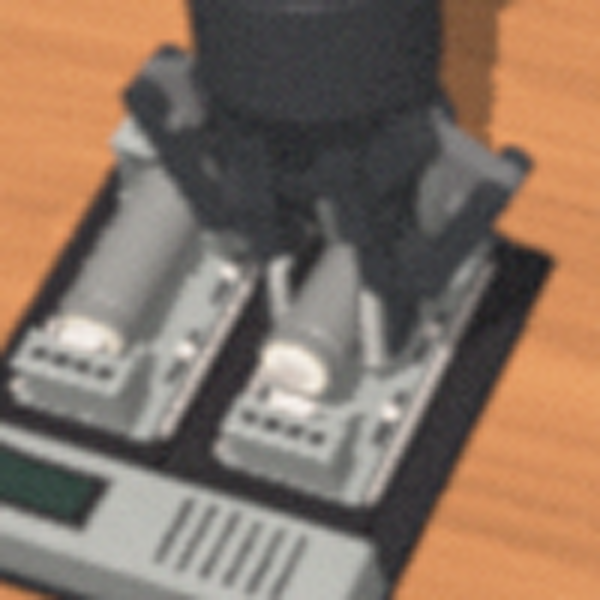

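Fz is friction on the plunger while the flat slides down (z still falls freely). I'll tip pivoting at constant flat height instead and press back to 8 mm. First, a quick check for pitch slip.

```bash
sed -i 's/\[-6,-4,-1.5\]/[-9,-5,-2.5]/' h.py
cat >> h.py <<'E'
def fixz(th,z): return z+13-13*np.cos(np.radians(th))
def tipproj(c,s):
    Rm=s["eef_rot"]; p=s["eef_pos"]+.1537*Rm[:,2]; return proj(c,p-.0335*Rm[:,0])
E
python3 - <<'E'
from h import *; from cell import arm,monitor,cams
np.set_printoptions(precision=2,suppress=True,linewidth=170)
c=cams.capture("scene"); s=monitor.read_state(); print("tip proj",tipproj(c,s),rd(s))
cv2.imwrite("pics/s6.png",cv2.resize(c["image"][190:230,195:245],None,fx=14,fy=14,interpolation=2))
json.dump([-6.4,-2.2,-.6],open("off.json","w"))
ok=servo(arm,monitor,[(t,8.1,fixz(t,2.4)) for t in(12.5,12,11.5,11,10.5)],F_0,settle=.05,zmax=8,gain=.4)
E
```

```text
tip proj [218.72 210.57] [-37.51   2.2   12.68  -0.77  -3.98   9.91   0.27   5.11  21.86]
want [-38.45   2.4   12.5 ] got [-38.77   2.84  12.64  -0.74] comp 8.33 dF [10.78  1.34  1.58] off [-6.27 -2.38 -0.66] 22.16 False
want [-38.48   2.4   12.  ] got [-38.56   2.69  12.08  -0.75] comp 8.12 dF [11.64  0.52  2.26] off [-6.24 -2.49 -0.69] 22.46 False
want [-38.52   2.4   11.5 ] got [-38.46   2.65  11.57  -0.77] comp 8.00 dF [11.34  1.17  2.35] off [-6.27 -2.59 -0.72] 22.76 False
want [-38.55   2.4   11.  ] got [-38.44   2.58  11.05  -0.78] comp 7.96 dF [10.06  0.73  3.92] off [-6.31 -2.66 -0.74] 23.06 False
want [-38.58   2.4   10.5 ] got [-38.41   2.56  10.54  -0.76] comp 7.90 dF [10.46  1.18  4.25] off [-6.38 -2.73 -0.75] 23.36 False
```

View pics/s6.png

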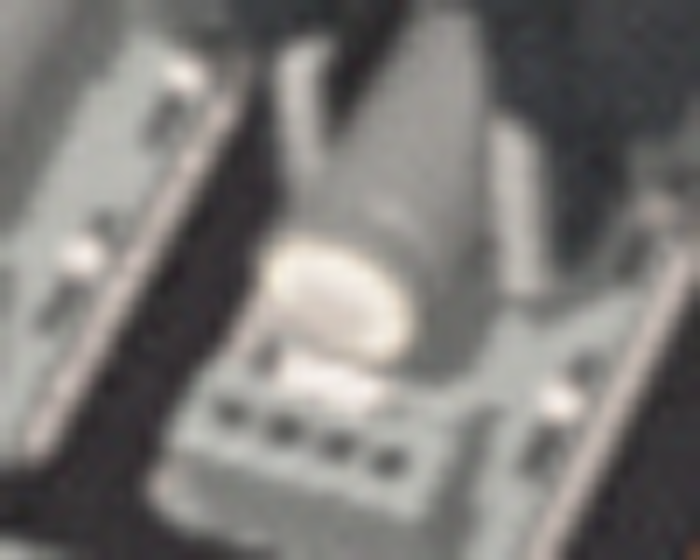

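The button is within 0.5 px of prediction, so there's no slip in the grip, and it lines up with the contact plate. I'll keep tipping past the contact edge.

Run:
```python
from h import *; from cell import arm,monitor,cams
np.set_printoptions(precision=2,suppress=True,linewidth=170)
ok=servo(arm,monitor,[(t,8.3,fixz(t,2.4-.1*k)) for k,t in enumerate((10,9.4,8.8,8.2,7.6,7,6.4,5.8,5.2))],F_0,settle=.03,zmax=7.5,gain=.4)
```

```text
want [-38.82   2.4   10.  ] got [-38.54   2.57  10.05  -0.76] comp 8.00 dF [11.51  0.35  4.3 ] off [-6.49 -2.8  -0.77] 23.64 False
want [-38.84   2.3    9.4 ] got [-38.52   2.47   9.44  -0.77] comp 7.96 dF [10.82  0.77  4.89] off [-6.62 -2.86 -0.79] 23.92 False
want [-38.86   2.2    8.8 ] got [-38.48   2.44   8.85  -0.75] comp 7.88 dF [10.55  1.11  5.  ] off [-6.77 -2.96 -0.81] 24.21 False
want [-38.89   2.1    8.2 ] got [-38.5    2.33   8.25  -0.75] comp 7.88 dF [11.4   0.55  5.92] off [-6.92 -3.05 -0.83] 24.49 False
want [-38.92   2.     7.6 ] got [-38.48   2.29   7.66  -0.74] comp 7.83 dF [11.76  0.34  6.79] off [-7.1  -3.17 -0.85] 24.78 False
want [-38.95   1.9    7.  ] got [-38.51   2.19   7.06  -0.76] comp 7.83 dF [10.57  1.65  6.47] off [-7.27 -3.28 -0.88] 25.06 False
want [-38.98   1.8    6.4 ] got [-38.65   1.97   6.45  -0.78] comp 7.96 dF [11.01  0.82  7.49] off [-7.4  -3.35 -0.9 ] 25.34 False
want [-39.01   1.7    5.8 ] got [-38.74   1.81   5.84  -0.84] comp 8.02 dF [11.08  0.97  6.57] off [-7.51 -3.4  -0.91] 25.62 False
want [-39.05   1.6    5.2 ] got [-38.81   1.64   5.23  -0.8 ] comp 8.06 dF [10.59  0.31  7.3 ] off [-7.61 -3.41 -0.92] 25.91 False
```

Past the contact edge (button lower corner at 1.7 mm, below 5) with no jump in force. I'll bring it level and down.

Run:
```python
from h import *; from cell import arm,monitor,cams
np.set_printoptions(precision=2,suppress=True,linewidth=170)
ok=servo(arm,monitor,[(t,7.9,fixz(t,z)) for t,z in((4.5,1.5),(3.8,1.35),(3.1,1.2),(2.4,1.05),(1.7,.9),(1.,.8),(.4,.7),(0,.6))],F_0,settle=.03,zmax=8.5,gain=.35)
c=cams.capture("scene"); s=monitor.read_state(); print("tip proj",tipproj(c,s))
cv2.imwrite("pics/s7.png",cv2.resize(c["image"][180:240,190:250],None,fx=10,fy=10,interpolation=2))
```

```text
want [-38.7   1.5   4.5] got [-38.75   1.37   4.49  -0.87] comp 7.96 dF [10.58 -0.63  6.39] off [-7.59 -3.37 -0.92] 26.2 False
want [-38.74   1.35   3.8 ] got [-38.74   1.28   3.81  -0.86] comp 7.90 dF [10.83  0.44  7.95] off [-7.59 -3.34 -0.92] 26.48 False
want [-38.79   1.2    3.1 ] got [-38.79   1.16   3.1   -0.87] comp 7.90 dF [10.99  0.48  6.82] off [-7.59 -3.33 -0.92] 26.77 False
want [-38.84   1.05   2.4 ] got [-38.83   1.14   2.41  -0.87] comp 7.88 dF [10.55  1.02  8.72] off [-7.6  -3.36 -0.93] 27.05 False
STOP
tip proj [219.78 214.07]
```

View pics/s7.png

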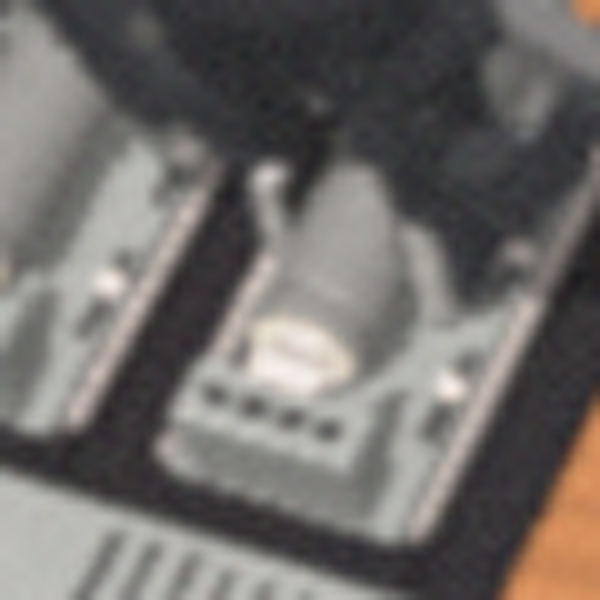

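The button is now behind the plate at (295,360) in the crop. The flat end seems to have reached its floor (z holds at 1.15 in grip coordinates). I'll level the cell holding that height.

Run:
```python
from h import *; from cell import arm,monitor,cams
np.set_printoptions(precision=2,suppress=True,linewidth=170)
json.dump([-7.5,-3.0,-.93],open("off.json","w"))
ok=servo(arm,monitor,[(t,7.8,fixz(t,z)) for t,z in((2,1.2),(1.5,1.15),(1.,1.1),(.5,1.05),(0,1.))],F_0,settle=.05,zmax=9.5,gain=.3)
print(monitor.read_state()["torque"])
```

```text
want [-38.78   1.2    2.  ] got [-38.8    1.33   2.    -0.87] comp 7.81 dF [12.14  0.41  6.76] off [-7.49 -3.04 -0.93] 27.4 False
want [-38.82   1.15   1.5 ] got [-38.76   1.34   1.5   -0.84] comp 7.73 dF [11.23  0.75  8.23] off [-7.51 -3.1  -0.93] 27.7 False
want [-38.86   1.1    1.  ] got [-38.66   1.47   1.03  -0.87] comp 7.59 dF [10.35  0.56  8.14] off [-7.57 -3.21 -0.94] 28.0 False
want [-38.91   1.05   0.5 ] got [-38.63   1.67   0.54  -0.89] comp 7.52 dF [10.91  0.04 11.05] off [-7.66 -3.39 -0.95] 28.3 False
STOP
[ 0.02 -2.03 -0.02]
```

Mid is still about 2 mm high while Fz grows. I'll look before pressing any more, in case the cell pitched in the grip.

Run:
```python
from h import *; from cell import arm,monitor,cams
np.set_printoptions(precision=2,suppress=True,linewidth=170)
Ps=[]
for k in range(4):
    c=cams.capture("scene"); Ps.append(cloud(c))
s=monitor.read_state(); r=rd(s); print(r,"tip proj",tipproj(c,s)); np.savez("sc8.npz",P=np.array(Ps),im=c["image"])
cv2.imwrite("pics/s8.png",cv2.resize(c["image"][185:235,195:245],None,fx=12,fy=12,interpolation=2))
P=np.median(Ps,0)
def prof(v0,lo,hi,lab):
    q=(P[180:240,160:250].reshape(-1,3)-F0); u=q@BX*1e3; v=q@BY*1e3; z=q[:,2]*1e3
    for a in np.arange(lo,hi,3):
        m=(u>=a)&(u<a+3)&(abs(v-v0)<13.5)&(z>2)&(z<20)
        if m.sum()>4: print(lab,round(a+1.5,1),m.sum(),"ztop",np.percentile(z[m],[50,80,95]), "axis est",np.median(z[m]-np.sqrt(169-np.clip(v[m]-v0,-12.5,12.5)**2)))
prof(-.8,8,34,"cell"); prof(-76.3,-30,34,"cell2")
```

```text
[-38.63   1.67   0.55  -0.88  -3.99   9.93  -0.25  10.3   28.5 ] tip proj [219.85 214.61]
cell 9.5 20 ztop [10.72 12.06 12.69] axis est -0.49708379170813366
cell 12.5 15 ztop [10.78 11.61 13.39] axis est -1.1940090209781538
cell 15.5 17 ztop [11.16 12.01 13.01] axis est -0.7827456034437699
cell 18.5 23 ztop [ 9.36 11.84 12.95] axis est -1.1962961740378582
cell 21.5 11 ztop [ 9.85 11.62 12.29] axis est -1.36786715536355
cell 24.5 17 ztop [10.74 12.69 13.3 ] axis est -0.43143782121983776
cell 27.5 31 ztop [ 7.49 10.15 12.31] axis est -3.122761726497762
cell 30.5 7 ztop [4.72 4.9  5.25] axis est -8.054402391792756
cell 33.5 8 ztop [4.62 5.17 5.38] axis est -7.623078038927892
cell2 -13.5 6 ztop [12.51 12.73 13.22] axis est 0.3673337458724184
cell2 -10.5 16 ztop [11.08 12.33 12.69] axis est -0.830458097305387
cell2 -7.5 12 ztop [11.48 12.51 13.61] axis est -0.11270304452104618
cell2 -4.5 17 ztop [10.19 12.44 12.95] axis est -0.4924586490605982
cell2 -1.5 18 ztop [11.26 12.85 13.2 ] axis est -0.4467621994819897
cell2 1.5 16 ztop [11.3  12.3  12.64] axis est -0.6194432109830181
cell2 4.5 17 ztop [10.92 11.99 13.13] axis est -0.9455380077480005
cell2 7.5 16 ztop [10.24 13.18 13.41] axis est -0.045778381932912726
cell2 10.5 16 ztop [11.96 13.18 13.8 ] axis est -0.2853316011466749
cell2 13.5 18 ztop [ 9.45 12.32 13.05] axis est -0.4608494534629788
cell2 16.5 13 ztop [11.68 12.56 13.38] axis est -0.034475485387243765
cell2 19.5 20 ztop [11.17 12.84 13.65] axis est 0.07345706841329136
cell2 22.5 20 ztop [10.07 11.77 12.96] axis est -0.901277323566152
cell2 25.5 13 ztop [ 8.69 11.63 12.38] axis est -1.204925086834029
cell2 28.5 18 ztop [10.38 12.39 13.05] axis est -1.0738017457569984
cell2 31.5 31 ztop [ 6.6  10.08 12.2 ] axis est -3.6082527718811783
cell2 34.5 9 ztop [4.6  5.79 6.12] axis est -7.8240929755063915
```

View pics/s8.png

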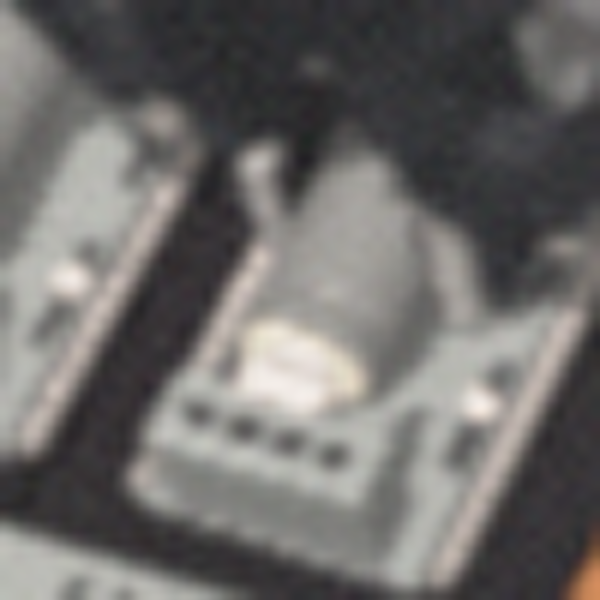

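The visible half of the cell sits at the same height as the already-seated cell (axis est. about -0.8 against -0.5 mm), so the button end is down and level and the z offset is in the grip. I'll ease forward onto the fixed contact, unloading the arm before release.

Run:
```python
from h import *; from cell import arm,monitor,cams
np.set_printoptions(precision=2,suppress=True,linewidth=170)
u,z,th=-46.4,-2.2,-.45
for k in range(14):
    u+=.7; z=min(z+.12,-1.0)
    arm.line_to(*pose(u,z,th,-.7),rate=.03); arm.hold(.05)
    f=[]
    for _ in range(3): f.append(rd(monitor.read_state())); arm.hold(.02)
    r=np.mean(f,0); d=r[5:8]-F_0
    print(round(u,1),round(z,2),r[:5],"comp %.2f"%comp_of(r),d,round(r[8],2))
    if d[0]<1.5 or abs(d[1])>5: break
```

```text
-45.7 -2.08 [-38.57   1.71   0.45  -0.89  -3.98] comp 7.46 [ 8.5   1.15 12.23] 28.82
-45.0 -1.96 [-38.53   1.74   0.37  -0.87  -3.99] comp 7.41 [ 7.72  1.31 12.48] 29.17
-44.3 -1.84 [-38.52   1.77   0.28  -0.88  -3.99] comp 7.39 [ 6.02  1.25 13.43] 29.52
-43.6 -1.72 [-38.48   1.8    0.2   -0.91  -4.  ] comp 7.35 [ 5.35  0.68 14.02] 29.87
-42.9 -1.6 [-38.45   1.83   0.12  -0.89  -4.  ] comp 7.31 [ 4.6   0.39 14.77] 30.22
-42.2 -1.48 [-38.4    1.87   0.04  -0.86  -4.  ] comp 7.25 [ 3.26  1.33 15.44] 30.57
-41.5 -1.36 [-38.26   1.91  -0.03  -0.88  -4.01] comp 7.11 [ 2.81  1.24 15.89] 30.92
-40.8 -1.24 [-37.8    1.92  -0.06  -0.91  -4.02] comp 6.64 [ 2.51  1.05 15.06] 31.27
-40.1 -1.12 [-37.47   1.97  -0.1   -0.91  -4.01] comp 6.31 [ 2.04  0.66 16.24] 31.62
-39.4 -1.0 [-37.01   2.    -0.13  -0.89  -4.02] comp 5.85 [ 1.9   0.87 15.97] 31.97
-38.7 -1.0 [-36.72   2.02  -0.18  -0.9   -4.02] comp 5.56 [ 0.61  0.81 16.07] 32.32
```

Unloading x moved that load into z (16 N down). I'll relieve it by raising the z command.

Run:
```python
from h import *; from cell import arm,monitor,cams
np.set_printoptions(precision=2,suppress=True,linewidth=170)
u,z,th=-38.7,-1.,-.4
for k in range(8):
    z+=.5
    arm.line_to(*pose(u,z,th,-.8),rate=.03); arm.hold(.05)
    f=[]
    for _ in range(3): f.append(rd(monitor.read_state())); arm.hold(.02)
    r=np.mean(f,0); d=r[5:8]-F_0
    print(round(u,1),round(z,2),r[:5],"comp %.2f"%comp_of(r),d,round(r[8],2))
    if d[2]<4: break
c=cams.capture("scene"); print(tipproj(c,monitor.read_state()))
cv2.imwrite("pics/s9.png",cv2.resize(c["image"][185:235,195:245],None,fx=12,fy=12,interpolation=2))
```

```text
-38.7 -0.5 [-36.51   2.02  -0.11  -0.89  -4.01] comp 5.35 [ 2.    0.87 13.27] 32.67
-38.7 0.0 [-36.41   2.07  -0.1   -0.89  -4.01] comp 5.25 [ 3.57  0.95 10.27] 33.02
-38.7 0.5 [-36.3    2.11  -0.08  -0.87  -4.  ] comp 5.14 [4.54 0.42 7.58] 33.37
-38.7 1.0 [-36.27   2.17  -0.08  -0.86  -4.  ] comp 5.11 [5.45 0.05 4.34] 33.72
-38.7 1.5 [-36.26   2.23  -0.08  -0.86  -4.  ] comp 5.10 [6.49 0.39 2.41] 34.07
[219.32 215.64]
```

View pics/s9.png

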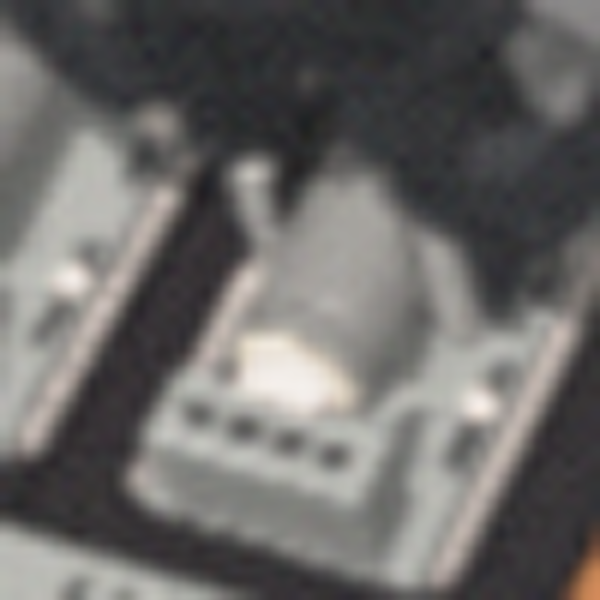

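Run:
```python
from h import *; from cell import arm,monitor,cams
np.set_printoptions(precision=2,suppress=True,linewidth=170)
for u,z in((-38,1.7),(-37.3,2.0),(-36.8,2.2),(-36.4,2.3)):
    arm.line_to(*pose(u,z,-.2,-.85),rate=.03); arm.hold(.05)
    f=[]
    for _ in range(4): f.append(rd(monitor.read_state())); arm.hold(.02)
    r=np.mean(f,0); d=r[5:8]-F_0
    print(u,z,r[:5],"comp %.2f"%comp_of(r),d,round(r[8],2))
```

```text
-38 1.7 [-36.25   2.16   0.03  -0.86  -4.  ] comp 5.10 [5.54 0.87 1.83] 34.48
-37.3 2.0 [-36.24   2.21  -0.06  -0.86  -4.  ] comp 5.09 [4.85 0.46 1.46] 34.84
-36.8 2.2 [-36.24   2.25  -0.12  -0.86  -4.  ] comp 5.08 [4.74 0.39 1.6 ] 35.21
-36.4 2.3 [-36.22   2.3   -0.17  -0.86  -4.  ] comp 5.06 [4.79 0.73 1.29] 35.58
```

The commanded pose now matches the actual one, so I can release gently.

Run:
```python
from h import *; from cell import arm,jaws,monitor,cams
np.set_printoptions(precision=2,suppress=True,linewidth=170)
jaws.set_gripper(.034); print(rd(monitor.read_state()))
jaws.set_gripper(.046); arm.hold(.1); r=rd(monitor.read_state()); print(r, monitor.read_state()["width"])
arm.line_to(*pose(-36.4,40,0,-.85),rate=.06,threshold=6); print(rd(monitor.read_state()))
arm.line_to(*pose(-36.4,110,0,-.85),rate=.15)
q=pose(-36.4,110,0,-.85); arm.move_to(q[0]+np.array([-.08,.20,.08]),q[1])
print(rd(monitor.read_state()))
Ps=[]
for n in("scene","top"):
    c=cams.capture(n); np.savez(n+"10.npz",**c)
    b=(140,155,270,260) if n=="scene" else (365,135,465,235)
    cv2.imwrite(f"pics/{n}10.png",cv2.resize(c["image"][b[1]:b[3],b[0]:b[2]],None,fx=5.5,fy=5.5,interpolation=2))
    P=cloud(c); q=P.reshape(-1,3)-F0; u=q@BX*1e3; v=q@BY*1e3; z=q[:,2]*1e3
    for lab,v0 in(("cell",-.6),("cell2",-76.2)):
        for a in np.arange(-28,34,6):
            m=(u>=a)&(u<a+6)&(abs(v-v0)<12)&(z>3)&(z<22)
            if m.sum()>8: print(n,lab,a+3,m.sum(),"axis",np.median(z[m]-np.sqrt(169-(v[m]-v0)**2)).round(2),"v",np.percentile(v[m],[3,97]))
```

```text
[-39.13   1.33  -0.53  -0.95  -4.03  -0.87   0.25  -0.11  35.88]
[-36.61   2.27  -0.23  -0.87  -4.     0.45  -0.64   0.06  36.25] 0.045781182652220594
[-36.62  39.93  -0.02  -0.75  -4.     0.58   0.33   0.66  37.03]
[-129.92  189.17   -0.05  191.36   -4.12    0.13   -0.44   -0.19   38.57]
scene cell -25 31 axis -0.7 v [-10.67   9.4 ]
scene cell -19 29 axis -0.7 v [-10.57   9.61]
scene cell -13 34 axis -0.68 v [-10.92   9.74]
scene cell -7 29 axis -0.66 v [-10.38   9.73]
scene cell -1 32 axis -0.86 v [-11.44   9.76]
scene cell 5 32 axis -0.65 v [-10.46  10.1 ]
scene cell 11 33 axis -0.41 v [-10.43  10.26]
scene cell 17 32 axis -0.49 v [-7.4  10.46]
scene cell 23 32 axis -0.54 v [-11.29   8.9 ]
scene cell 29 46 axis -1.83 v [-10.99  10.25]
scene cell 35 21 axis -7.66 v [-7.46  7.57]
scene cell2 -25 32 axis -0.17 v [-84.7 -65.2]
scene cell2 -19 32 axis -0.73 v [-86.41 -66.38]
scene cell2 -13 29 axis -0.61 v [-85.3  -65.89]
scene cell2 -7 28 axis -0.08 v [-84.6  -66.74]
scene cell2 -1 30 axis -0.52 v [-85.39 -65.66]
scene cell2 5 32 axis -0.06 v [-86.52 -65.84]
scene cell2 11 33 axis -0.
[... 485 characters left out ...]
28 axis -0.82 v [-9.96  9.85]
top cell 17 28 axis -0.88 v [-12.27   9.69]
top cell 23 30 axis -1.71 v [-11.85   9.61]
top cell 29 15 axis -1.72 v [-10.74   9.3 ]
top cell 35 10 axis -7.11 v [-9.96  3.45]
top cell2 -25 26 axis -1.21 v [-85.73 -64.84]
top cell2 -19 30 axis -1.33 v [-84.61 -65.57]
top cell2 -13 30 axis -1.76 v [-85.34 -65.39]
top cell2 -7 25 axis -1.85 v [-85.24 -64.3 ]
top cell2 -1 32 axis -1.24 v [-88.07 -65.94]
top cell2 5 32 axis -1.56 v [-87.41 -65.48]
top cell2 11 24 axis -1.25 v [-86.96 -65.53]
top cell2 17 31 axis -1.17 v [-86.36 -65.03]
top cell2 23 28 axis -2.11 v [-85.   -64.93]
top cell2 29 22 axis -1.45 v [-85.99 -64.71]
top cell2 35 10 axis -7.63 v [-82.05 -69.02]
```

View pics/scene10.png

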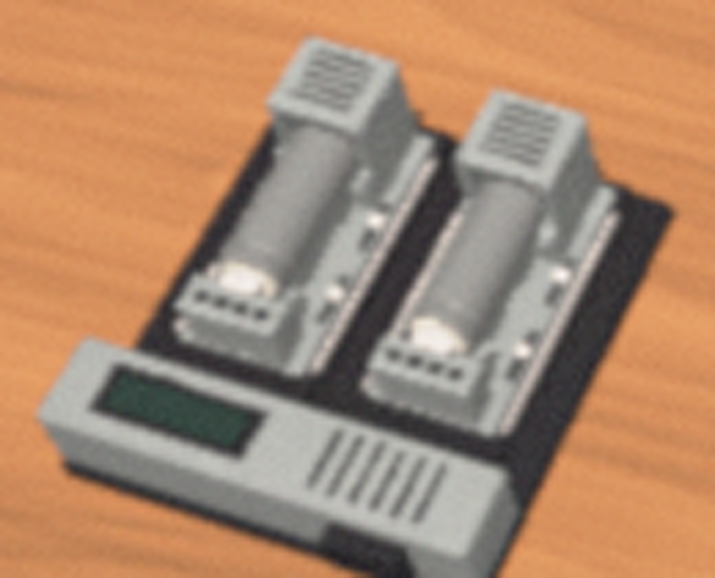

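View pics/top10.png

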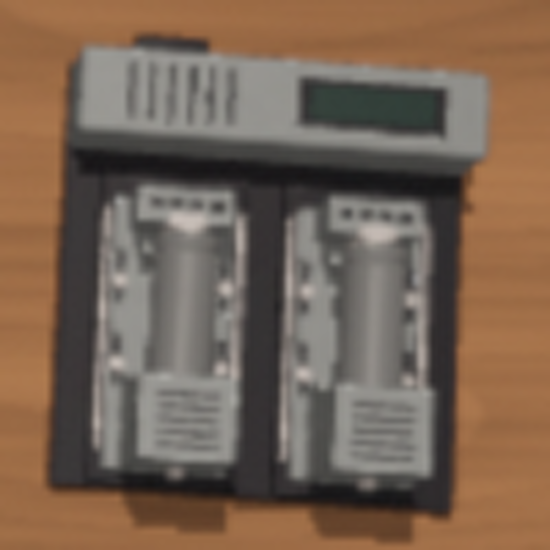

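Both bays look alike: cell axis height is about -0.6 mm all along (neighbour about -0.4), with the button behind the contact at scene crop (437,333). The arm is clear, so I'll hand it in.

Run:
```python
from h import *; from cell import arm,monitor,workorder
arm.hold(.3); s=monitor.read_state(); print(s["clock"],s["contact_force"])
workorder.sign_off()
```

```text
38.9667 [-0.737602   -0.01348065 -0.83879804]
the job is handed in; nothing more can be done
```

The thick cell is loaded in the empty bay, level and against both contacts, and the job is handed in at about 39 s of the 69 s allowed. Sign-off reports no verdict.

**What I did:** I gripped the cell in the rack and slid its flat end in under the hood at 17°. I pressed the plunger to its hard stop to find the frame's position, then backed off to about 8 mm. Then I tipped the button past the fixed contact, eased it forward and let go.

**Last checks:**
- **Seating:** in the scene camera the cell's axis is about -0.4 to -0.9 mm from seated height along its visible length. The neighbouring cell reads about -0.1 to -0.7 mm the same way.
- **Sideways:** the cell reads within about 1 mm of the bay's middle in both cameras.
- **Other cells:** the charging cell looks unmoved. The thin cell was clear of the fingers during the grasp, but I did not photograph it again afterwards.
- **Robot:** clear of everything, with only noise on the wrist force.

**What disagreed or did not go to plan:**
- **Cell height in the grip:** the tool position put the cell's middle about 2 mm high while the camera showed it seated. It had probably shifted in the grip; I relied on the camera.
- **Downward force:** it reached about 16 N at the wrist while I unloaded the arm, so I raised the tool to relieve it. The summed force between cell and bay cannot be measured directly; I expect it stayed below 28 N.
- **Frame position:** camera estimates differed from the felt position by up to about 3 mm; I used the felt one.

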